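# Reset a tripped airbrush compressor

### The job

The airbrush compressor on the studio table has tripped its overload cut-out. With the fingertips, switch its rocker off, then reach into the square well on its top and press the sunken red reset button fully home, and then switch the rocker fully on again. Do not lift or shove the compressor, and leave the tape roll lying on it and the paint things around it where they are.

Things in the scene. Friction and masses are not known exactly. Their poses are not given: they have to be found in the camera images.
- compressor: airbrush compressor, blue box with a grey top deck, loose on rubber feet, 4.5 kg, 220 mm deep (x) by 320 wide (y); origin under its centre at table height, z up. Flat deck at z = 165. On the deck at x = -45: rocker switch (y = -75), flat pressure gauge 42 across, 5 high (y = 3), reset well (y = 80). A regulator on the -y side stands out 50 mm, lower than the deck
- rocker (a joint): black rocker switch, rad: +0.2 = on (end with the white dash, towards compressor +x, down), -0.2 = off (end with the white ring, towards -x, down). Starts on. It has no spring: it stays where it is left, so press the raised half right down to its stop; about 3 N pressed 14 mm from the pivot moves it
- rocker_on (a point): point on the top face of the rocker's on half (white dash), 14 mm from the pivot. The rocker is a shallow V, 44 mm long along compressor x, 26 mm wide; pivot at compressor (-45, -75, 169) mm. The pressed half lies level, 4 mm above the deck (1.5 mm above its bezel); the raised half then slopes up, its end 8.6 mm above the pivot
- rocker_off (a point): the same point on the rocker's off half (white ring), 14 mm from the pivot towards the compressor's -x
- reset (a joint): travel of the reset button, m: 0 = tripped, popped out; 0.006 = fully home, at its stop, reset. About 3 N moves it in; it does not spring back but stays where it is left
- reset_top (a point): centre of the top face of the red reset button, 18 mm in diameter; 14 mm below the deck when tripped, 20 mm below when home; it moves straight down
- well_mouth (a point): centre of the mouth of the reset well, at deck height (compressor (-45, 80, 165) mm): a square well with a white line round it, 42 mm by 42 mm inside with sides along the compressor's x and y, floor 30 mm below the deck, button in the middle
- tape: roll of masking tape, 100 mm across, 24 mm high, lying flat and loose on the back half of the compressor's deck; origin under its centre
- bottle0: small red paint bottle, 36 mm across, 105 mm high, standing before the compressor; origin under its centre
- bottle1: small blue paint bottle, same size, same place
- bottle2: small green paint bottle, same size, same place
- brush_jar: clear jar of brushes, 76 mm across, 200 mm high with the brushes, on the compressor's +y side; origin under its centre
- mix_cup: white mixing cup, 76 mm across, 85 mm high, on the compressor's -y side; origin under its centre
There are look-alikes about, which are no part of the job. What is meant by the tape is not blue, purple or turquoise, and is the smaller of those in its own colour.

How it is judged (in metres and radians):
On the way, in this order (a step that is already met when the one before it is completed fails the run):
1. the rocker is switched off while the reset button is still tripped (value of joint rocker below -0.15 rad and value of joint reset below 0.002 m), for 0.2 s.
2. with the rocker off, the reset button is pressed home (value of joint reset above 0.005 m and value of joint rocker below -0.15 rad), for 0.2 s.
3. the rocker is switched on again, the reset button staying in (value of joint rocker above 0.15 rad and value of joint reset above 0.005 m), for 0.2 s.
At the end, for the whole second after the job is handed in: The rocker is on (joint above 0.15 rad), the reset button is home (joint above 5 mm), the compressor stands level (within 0.03 rad) and still within 30 mm of where it was, with the tape roll still on its deck (all of step 3 and distance of compressor from where it was at the start of the episode below 0.03 m and angle between compressor's own z axis and vertical below 0.03 rad and linear speed of compressor below 0.02 m/s and z of tape in the frame of compressor above 0.155 m); the robot touches nothing.
It fails at once if the compressor is shoved more than 30 mm, lifted more than 10 mm or tipped more than 0.1 rad (distance of compressor from where it was at the start of the episode above 0.03 m or height (world z) of compressor above 0.01 m or angle between compressor's own z axis and vertical above 0.1 rad).
It fails at once if the tape roll is lifted or moved more than 40 mm (distance of tape from where it was at the start of the episode above 0.04 m or z of tape in the frame of compressor above 0.178 m).
It fails at once if a paint bottle, the brush jar or the mixing cup is moved more than 30 mm or tipped over (distance of any of bottle0, bottle1, bottle2, brush_jar, mix_cup from where it was at the start of the episode above 0.03 m or angle between any of bottle0, bottle1, bottle2, brush_jar, mix_cup's own z axis and vertical above 0.5 rad).
It also fails if it takes over 38 s, if anything falls off the work surface, if the arm or the gripper's body presses on something with over 40 N, if the wrist force passes 120 N, or if a joint passes its speed limit or range.

### The arm

A 6-joint arm with a two-finger parallel gripper is mounted at the origin on the work surface. World frame = base frame: x ahead of the robot, y to its left, z up, the work surface at z = 0. Lengths are in m, angles in degrees, forces in N, time in s.
With the tool pointing down it reaches from about 0.4 to 0.825 m from the base axis. Payload 7 kg.
Tool frame: the origin (TCP) lies between the finger pads; the fingertips stand 14 mm ahead of it and the grasp point (between the pads) lies 5 mm behind it (r.tips_ahead is the distance from the TCP to the fingertips, in m); z points along the fingers, y is the direction in which the jaws open and shut (so a half turn about z gives the same grasp; the last joint's range is limited). The gripper opens to 88 mm and grips with 3 to 60 N. Pads are 19 mm wide; open, the fingers measure 130 mm over their backs; the gripper's body (78 mm by 193 mm) begins 47 mm behind the grasp point.
Start: joints at [88.585, 20.546, 0.682, 0, -70.136, -16.507], TCP at [0.208, 0.642, 0.214] pointing down, gripper open.
Joint ranges: [-176.03, 176.03], [-82.01, 121.73], [-58.28, 71.71], [-173.87, 95.51], [-174.79, -0.11], [-173.66, 173.66]. Speed limits (degrees/s): [136.94, 136.94, 172.46, 180, 180, 180].

### API

Orientations are given as [roll, pitch, yaw] about the fixed x, y, z axes, in that order (R = Rz(yaw) Ry(pitch) Rx(roll)).
In Python, from plant import r gives the robot as it stands.
- The arm moves only by the tool apply_moves, never from a script. Its arguments are lists of equal length, an entry for each row: "slide": the shift along the tool's x, y, z as a fraction of full scale, a list of three; "turn": the turn, a rotation vector about the tool's x, y, z as a fraction of full scale, a list of three; "jaw": the closure, from 0 (fully open) to 1 (shut). In form: {"slide": [[dx, dy, dz], ...], "turn": [[wx, wy, wz], ...], "jaw": [jaw, ...]}. A call has 1 to 8 rows; each row shifts and turns the commanded pose from where the row before left it, along the tool's axes as they then stand; what a row does not reach is not made up. Full scale, the value 1, is 0.1 m for a shift and 1.5 rad for a turn. A row lasts 1/10 s, in which the tool goes at most 50 mm and 8.59 degrees, less where a joint would pass 70% of its speed; a pose out of reach is approached as far as the arm can. A call with a number of a shift or a turn outside -1 to 1 is refused whole. A call with a gripper value outside its range is refused whole. The fingers move at their own pace and stop on an object; "newtons" is the grip in N (left out, the last holds). Time passes only in rows, so rows that do not move let the fingers close. It gives the time, the measured TCP pose, the force and the opening at its end, in the units of the state.
- r.get_state(): the state, without advancing time (a new reading comes with each control period).
- r.capture(name): name is "scene" or "top" or "wrist"; returns a dict with "pixels" (420x560x3 uint8, blue, green, red), "depth" (420x560 float32, m along the optical axis (not along the pixel's ray), 0 where there is no reading), "fx", "fy", "cx", "cy" (pixels), "rvec" (rotation vector, rad) and "tvec" (3), from world to camera coordinates, as OpenCV has them. Camera axes: x right, y down, z forward; pixel columns grow to the right and rows downward; lengths in m; the calibration is good to about 2 mm. The wrist camera is an equidistant fisheye: a pixel r from the principal point sees the ray r / f radians off the axis. A picture is of the moment at which its call begins.
- r.close_job(): hands the job in, once; it reports no verdict.
The state is a dict: "time_s": time; "joints": joint angles; "qd": joint speeds; "joint_torque": joint torques, N m; "tcp_pos": TCP position; "eef_rot": TCP orientation; "contact_force": force on the tool from outside, world axes, zero at the start; "moment": the same for the moment, N m; "gripper_width": finger opening in m.
Only numpy, scipy, OpenCV 4.12 (cv2) and the standard library are available. Lean on these libraries where they do the work, as an engineer would, in place of code of your own. Each camera call takes 0.05 s, during which the arm holds its last target.

## Working session

There is one attempt and no reset: what is moved stays moved. The work goes in short steps, Python scripts to look and compute and a tool call to move; the robot and the scene stay as the last step left them, time stands still between calls to the robot, and variables do not carry over. Pictures are saved under pics/ and viewed, and the job is handed in when it is done.

Besides the shell and the picture viewer there is one more tool, called after "Emit:" as name(argument=value, ...), one argument or row to a line, values as JSON. apply_moves: Moves the arm, as the interface text tells. Shift numbers are shares of 0.1 m and turn numbers shares of 1.5 rad, none past 1 either way. Its arguments: {"type":"object","properties":{"slide":{"type":"array"},"turn":{"type":"array"},"jaw":{"type":"array"},"newtons":{"type":"number"}},"required":["slide","turn","jaw"]}

```bash
mkdir -p pics; ls; python3 - <<'E'
from plant import r
import cv2,pickle
for n in("scene","top","wrist"):
    c=r.capture(n); pickle.dump(c,open(n+".pkl","wb")); cv2.imwrite(f"pics/{n}0.png",c["pixels"]); print(n,c["fx"],c["cx"],c["cy"],c["rvec"],c["tvec"])
print(r.get_state(),r.tips_ahead)
E
```

```text
pics
scene 398.9785985413677 275.60130953611616 210.43983700315118 [ 1.81999893  1.8997689  -0.60928811] [-0.03471677 -0.36044116  1.53512329]
top 472.759968899786 281.94204596502686 211.36290422155733 [ 2.09309601 -2.14945817  0.20430833] [0.07979596 0.59435587 1.13469154]
wrist 325.19226210127806 284.3993127574485 210.65790250418095 [-1.74285545  2.3974301   0.32465864] [ 0.67457252 -0.03400971  0.39075886]
{'time_s': 0.15, 'joints': array([ 8.85852521e+01,  2.05836676e+01,  6.48066233e-01, -1.41557632e-02,
       -7.01369131e+01, -1.65066842e+01]), 'qd': array([-0.02603836, -0.0539838 ,  0.13214495,  0.14439362, -0.00614596,
       -0.00313864]), 'joint_torque': array([ 1.29560349e-04, -5.83276427e+01,  2.93295658e+01,  7.00108722e+00,
        8.88467242e-03, -1.03686359e-04]), 'tcp_pos': array([0.20762025, 0.64188541, 0.21283772]), 'eef_rot': array([ 1.79926693e+02, -7.84442952e-03, -1.79262453e+01]), 'contact_force': array([-0.38419615,  0.11115665,  0.16872651]), 'moment': array([ 0.0044499 ,  0.03969805, -0.06134179]), 'gripper_width': 0.08739712594880068} 0.014
```

View pics/scene0.png

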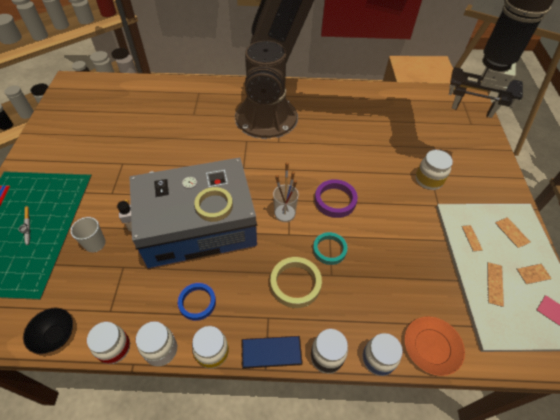

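View pics/top0.png

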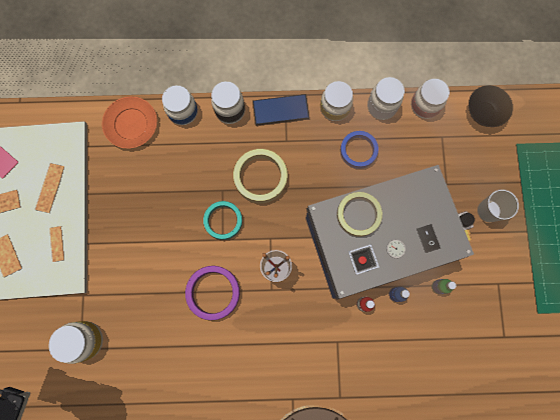

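View pics/wrist0.png

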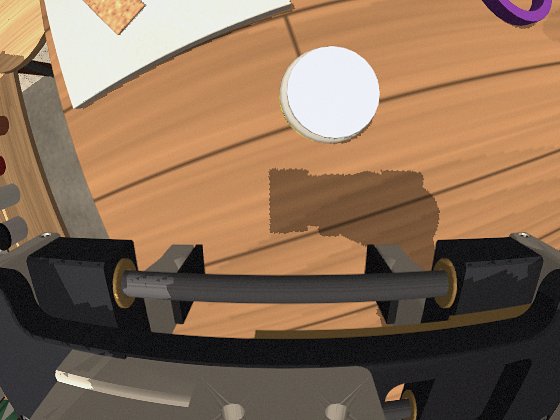

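The top view shows the compressor deck with corners near (308,207), (437,168), (470,253) and (334,298). The well is at (362,260), the gauge at (396,248) and the rocker at (428,237). The bottles stand in front at (368,303), (401,293) and (447,286).

Possible tape rolls are the small yellow one on the deck (360,213), the large yellow (260,175), blue (359,149), turquoise (223,220) and purple (213,292). By the description it is the small yellow one on the deck. Next I'll measure.

```bash
cat > h.py <<'E'
import cv2,pickle,numpy as np
def ray(c,u,v):
    R,_=cv2.Rodrigues(np.array(c["rvec"],float)); t=np.array(c["tvec"],float).ravel()
    d=R.T@np.array([(u-c["cx"])/c["fx"],(v-c["cy"])/c["fy"],1.]); return -R.T@t,d
def onz(c,u,v,z):
    o,d=ray(c,u,v); return o+d*(z-o[2])/d[2]
def depthpt(c,u,v):
    o,d=ray(c,u,v); return o+d*c["depth"][int(v),int(u)]
E
python3 - <<'E'
from h import *
c=pickle.load(open("top.pkl","rb"));p=c["pixels"]
im=cv2.resize(p[155:315,295:495],None,fx=4,fy=4,interpolation=cv2.INTER_CUBIC);cv2.imwrite("pics/crop_top.png",im)
s=pickle.load(open("scene.pkl","rb"))
cv2.imwrite("pics/crop_scene.png",cv2.resize(s["pixels"][150:270,110:310],None,fx=4,fy=4,interpolation=cv2.INTER_CUBIC))
for n,(u,v) in dict(deck=(340,270),deck2=(440,200),tape=(360,194),jar=(276,266),red=(369,306),blue=(402,295),green=(449,286),cup=(502,205)).items(): print(n,depthpt(c,u,v).round(3))
E
```

```text
deck [ 0.438 -0.062  0.165]
deck2 [ 0.592 -0.299  0.166]
tape [ 0.606 -0.112  0.19 ]
jar [0.459 0.082 0.07 ]
red [ 0.357 -0.133  0.104]
blue [ 0.381 -0.211  0.106]
green [ 0.398 -0.322  0.106]
cup [ 0.604 -0.507  0.025]
```

View pics/crop_top.png

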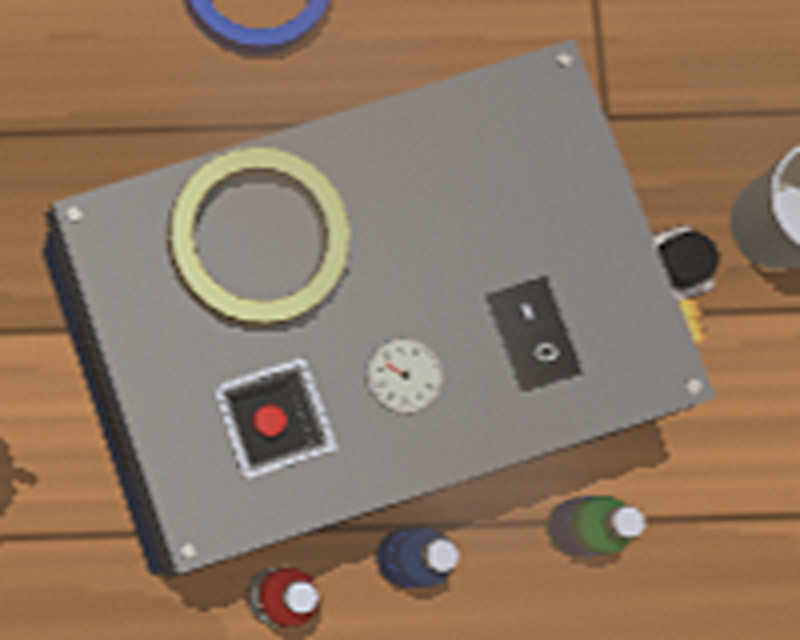

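View pics/crop_scene.png

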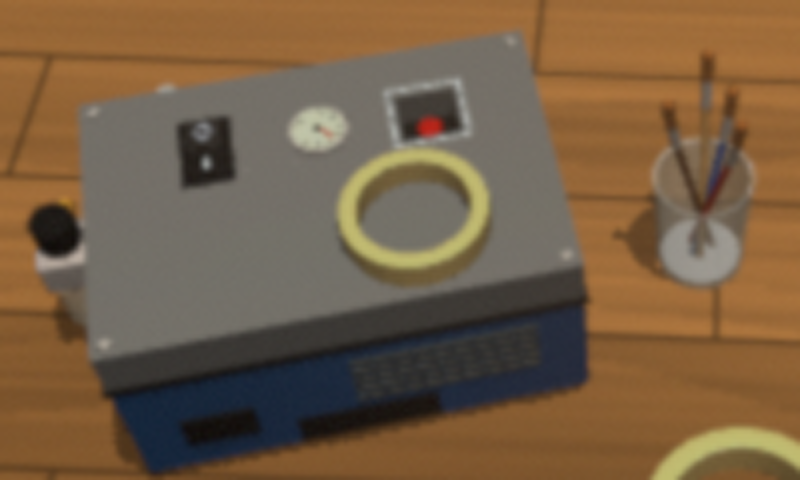

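```bash
python3 - <<'E'
from h import *
T=pickle.load(open("top.pkl","rb"));S=pickle.load(open("scene.pkl","rb"))
def tp(x,y): return 295+(x+.5)/4-.5,155+(y+.5)/4-.5
def sp(x,y): return 110+(x+.5)/4-.5,150+(y+.5)/4-.5
# masks: contour of deck in top
C=dict(bl=(-110,160),)
obs=[ # compressor-frame mm, top crop px, scene crop px
((110,160,165),(52,207)),((110,-160,165),(576,42)),((-110,-160,165),(714,397)),((-110,160,165),(176,575)),
((-45,3,170),(404,375)),((-45,-75,168),(534,333)),((-45,80,165),(276,418))]
sc=[((-110,-160,165),(80,103)),((-110,160,165),(522,33)),((110,160,165),(583,265)),((110,-160,165),(94,358)),
((-45,3,170),(318,129)),((-45,-75,168),(206,152)),((-45,80,165),(427,112))]
def fit(o,c,f):
    P=np.array([onz(c,*f(*px),m[2]/1e3)[:2] for m,px in o]); M=np.array([m[:2] for m,_ in o])/1e3
    pc,mc=P.mean(0),M.mean(0);H=(M-mc).T@(P-pc)
    th=np.arctan2(H[0,1]-H[1,0],H[0,0]+H[1,1]);R=np.array([[np.cos(th),-np.sin(th)],[np.sin(th),np.cos(th)]])
    t=pc-R@mc; print("yaw",np.degrees(th),"pos",t.round(4)); print(((M@R.T+t-P)*1e3).round(1).tolist())
    return R,t
for o,c,f in((obs,T,tp),(sc,S,sp)):
    R,t=fit(o,c,f)
    for n,m in dict(well=(-45,80),off=(-59,-75),on=(-31,-75),gauge=(-45,3)).items(): print(n,(R@(np.array(m)/1e3)+t).round(4))
# red button two views (mask)
pts=[]
for c,reg in((T,(slice(245,275),slice(345,380))),(S,(slice(165,190),slice(200,235)))):
    p=c["pixels"].astype(int);m=np.zeros(p.shape[:2],bool);m[reg]=((p[...,2]>130)&(p[...,1]<90)&(p[...,0]<90))[reg]
    v,u=np.nonzero(m);print(len(u),u.mean(),v.mean());pts.append(ray(c,u.mean(),v.mean()));print("z151",onz(c,u.mean(),v.mean(),.151).round(4))
(o1,d1),(o2,d2)=pts;a=np.linalg.lstsq(np.c_[d1,-d2],o2-o1,rcond=None)[0];print((o1+d1*a[0]).round(4),(o2+d2*a[1]).round(4))
for n,(u,v) in dict(red=(370,305),blue=(405,293),green=(452,286)).items(): print(n,onz(T,u,v,.105).round(3))
E
```

```text
yaw 16.24118360984526 pos [ 0.5264 -0.1792]
[[1.9, -0.0], [1.4, 1.6], [-1.0, -1.0], [-0.2, -0.7], [-0.7, -0.7], [-0.9, -0.1], [-0.5, 1.0]]
well [ 0.4609 -0.115 ]
off [ 0.4908 -0.2677]
on [ 0.5177 -0.2599]
gauge [ 0.4824 -0.1889]
yaw 15.953522715284041 pos [ 0.5244 -0.1806]
[[1.4, -0.1], [-2.9, 0.2], [0.8, 1.1], [2.2, -2.7], [-0.9, 0.3], [-2.2, -0.2], [1.6, 1.4]]
well [ 0.4591 -0.116 ]
off [ 0.4882 -0.2689]
on [ 0.5152 -0.2612]
gauge [ 0.4803 -0.1901]
45 362.24444444444447 259.7111111111111
z151 [ 0.4613 -0.1152  0.151 ]
20 217.0 181.5
z151 [ 0.46   -0.1169  0.151 ]
[ 0.4612 -0.115   0.1522] [ 0.4613 -0.1165  0.1525]
red [ 0.36  -0.135  0.105]
blue [ 0.385 -0.218  0.105]
green [ 0.398 -0.33   0.105]
```

The two views agree to about 2 mm: compressor at (0.5255, -0.180) with yaw about 16.1°. That puts the well at (0.460, -0.1155), and the button triangulates to z=0.152, as it should. Closed, the fingers could be 42 mm over their backs, which is too wide for the well. So I'll keep the jaws open along compressor x, use the far finger, and let the near one hang off the front edge above the bottles. First I'll raise the tool and turn it.

Emit:
apply_moves(
  slide=[
    [0,0,-0.12],
    [0,0,-0.12],
    [0,0,-0.12],
    [0,0,-0.12],
    [0,0,-0.12],
    [0,0,-0.12],
    [0,0,-0.12],
    [0,0,-0.12],
  ],
  turn=[
    [0,0,0.0814],
    [0,0,0.0814],
    [0,0,0.0814],
    [0,0,0.0814],
    [0,0,0.0814],
    [0,0,0.0814],
    [0,0,0.0814],
    [0,0,0.0814],
  ],
  jaw=[0,0,0,0,0,0,0,0],
)

```text
time_s: 0.95
tcp_pos: [0.2077, 0.642, 0.3096]
eef_rot: [180.0, -0.0, -74.2]
contact_force: [0.3, -0.8, -0.9]
gripper_width: 0.0876
```

Emit:
apply_moves(
  slide=[
    [0.4,-0.09,0],
    [0.4,-0.09,0],
    [0.4,-0.09,0],
    [0.4,-0.09,0],
    [0.4,-0.09,0],
    [0.4,-0.09,0],
    [0.4,-0.09,0],
    [0.4,-0.09,0],
  ],
  turn=[
    [0,0,0],
    [0,0,0],
    [0,0,0],
    [0,0,0],
    [0,0,0],
    [0,0,0],
    [0,0,0],
    [0,0,0],
  ],
  jaw=[0,0,0,0,0,0,0,0],
)

```text
time_s: 1.75
tcp_pos: [0.3661, 0.3531, 0.3095]
eef_rot: [180.0, 0.0, -73.9]
contact_force: [0.9, 0.1, -0.3]
gripper_width: 0.0875
```

Emit:
apply_moves(
  slide=[
    [0.4,-0.09,0],
    [0.4,-0.09,0],
    [0.4,-0.09,0],
    [0.4,-0.09,0],
    [0.4,0.05,0],
    [0.4,0.1,0],
    [0.4,0.1,0],
    [0.4,0.1,0],
  ],
  turn=[
    [0,0,0],
    [0,0,0],
    [0,0,0],
    [0,0,0],
    [0,0,0],
    [0,0,0],
    [0,0,0],
    [0,0,0],
  ],
  jaw=[0,0,0,0,0,0,0,0],
)

```text
time_s: 2.55
tcp_pos: [0.4551, 0.0459, 0.3095]
eef_rot: [-180.0, 0.0, -73.9]
contact_force: [-0.2, 0.4, 0.6]
gripper_width: 0.0878
```

Emit:
apply_moves(
  slide=[
    [0.39,0.134,0],
    [0.39,0.134,0],
    [0.39,0.134,0],
    [0.39,0.134,0],
    [0.39,0.134,0],
    [0.39,0.134,0],
    [0.39,0.134,0],
    [0.39,0.134,0],
  ],
  turn=[
    [0,0,0],
    [0,0,0],
    [0,0,0],
    [0,0,0],
    [0,0,0],
    [0,0,0],
    [0,0,0],
    [0,0,0],
  ],
  jaw=[0,0,0,0,0,0,0,0],
)

```text
time_s: 3.35
tcp_pos: [0.4385, -0.2835, 0.3095]
eef_rot: [-180.0, 0.0, -73.9]
contact_force: [1.0, -0.4, 0.6]
gripper_width: 0.0877
```

```bash
python3 - <<'E'
from plant import r
import cv2,pickle
for n in("scene","wrist"):
    c=r.capture(n); pickle.dump(c,open(n+"1.pkl","wb")); p=c["pixels"]
    if n=="scene": p=cv2.resize(p[100:280,60:320],None,fx=3,fy=3,interpolation=cv2.INTER_CUBIC)
    cv2.imwrite(f"pics/{n}1.png",p)
print(r.get_state()["tcp_pos"],r.get_state()["eef_rot"],r.get_state()["time_s"])
E
```

```text
[ 0.43811069 -0.28548626  0.30863613] [ 1.79885454e+02  2.29126126e-02 -7.41325515e+01] 3.45
```

View pics/scene1.png

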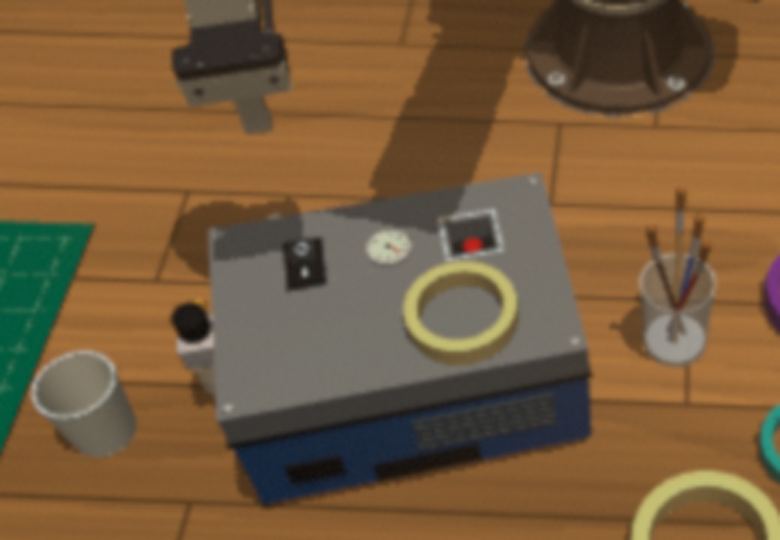

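View pics/wrist1.png

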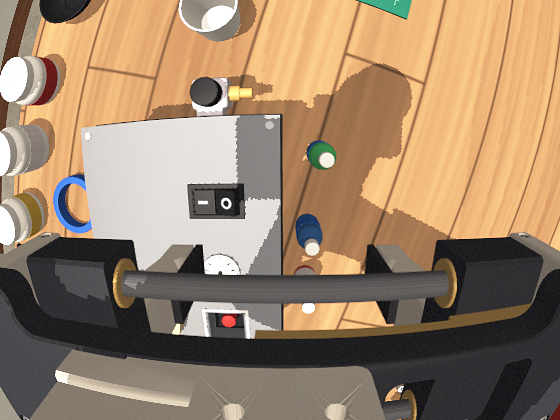

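```bash
python3 - <<'E'
from h import *
from scipy.spatial.transform import Rotation as Rn
c=pickle.load(open("wrist1.pkl","rb"))
Rw=Rn.from_euler("xyz",[179.9,0,-74.1],degrees=True).as_matrix();p0=np.array([.4381,-.2855,.3086])
R,_=cv2.Rodrigues(np.array(c["rvec"],float));t=np.array(c["tvec"],float).ravel()
K=np.array([[c["fx"],0,c["cx"]],[0,c["fy"],c["cy"]],[0,0,1]])
for s in(-1,1):
  for e in(44,54,65):
    for x in(-9.5,9.5):
      q=R@(p0+Rw@np.array([x,s*e,14])/1e3)+t
      print(s,e,x,cv2.fisheye.projectPoints(q.reshape(1,1,3),np.zeros(3),np.zeros(3),K,np.zeros(4))[0].ravel().round(0))
cv2.imwrite("pics/w1c.png",cv2.resize(c["pixels"][225:345,100:250],None,fx=5,fy=5,interpolation=cv2.INTER_CUBIC))
d=c["depth"];np.set_printoptions(linewidth=250)
print((d[236:340:8,140:216:6]*1000).astype(int))
print("cam in tool",Rw.T@(-R.T@t-p0))
E
```

```text
-1 44 -9.5 [214. 259.]
-1 44 9.5 [212. 231.]
-1 54 -9.5 [199. 258.]
-1 54 9.5 [197. 230.]
-1 65 -9.5 [183. 258.]
-1 65 9.5 [180. 230.]
1 44 -9.5 [353. 259.]
1 44 9.5 [355. 231.]
1 54 -9.5 [368. 259.]
1 54 9.5 [371. 231.]
1 65 -9.5 [384. 258.]
1 65 9.5 [387. 230.]
[[335 335 334 334 334 334 333 335 334 334 334 333 334]
 [336 336 337 337 336 337 336 336 335 336 170 337 337]
 [339 340 338 339 339 153 153 153 154 159 165 338 338]
 [342 341 342 143 144 145 146 150 149 152 162 338 336]
 [343 344 134 135 136 136 136 139 142 153 164 338 338]
 [ 84  85  85  85  84  85  85  85  85  85  85  85  86]
 [ 83  83  83  84  84  84  83  84  84  83  85  83  84]
 [ 85  84  83  83  84  83  82  84  83  82  82  83  83]
 [ 96 104 106 113 118 126 126  84  84  85  84  84  84]
 [ 96 100 107 113 117 125 127 130 139 358 359 358 358]
 [ 96 100 106 112 117 125 129 129 361 360 360 361 383]
 [ 96  99 105 112 117 122 336 349 365 365 364 362 381]
 [ 67  69  69 109 116 123 340 368 368 369 367 366 378]]
cam in tool [ 0.07384206  0.00038021 -0.17225988]
```

View pics/w1c.png

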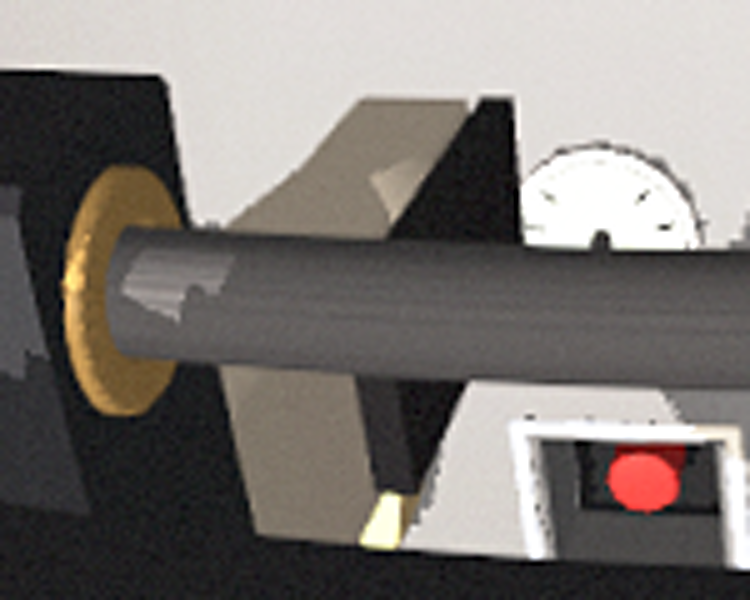

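```bash
python3 - <<'E'
from h import *
from scipy.spatial.transform import Rotation as Rn
c=pickle.load(open("wrist1.pkl","rb"))
Rw=Rn.from_euler("xyz",[179.9,0,-74.1],degrees=True).as_matrix();p0=np.array([.4381,-.2855,.3086])
R,_=cv2.Rodrigues(np.array(c["rvec"],float));t=np.array(c["tvec"],float).ravel()
K=np.array([[c["fx"],0,c["cx"]],[0,c["fy"],c["cy"]],[0,0,1]])
for uv in((202,246),(173,247),(366,246)):
    n=cv2.fisheye.undistortPoints(np.array(uv,float).reshape(1,1,2),K,np.zeros(4)).ravel()
    o=Rw.T@(-R.T@t-p0); d=Rw.T@(R.T@np.array([n[0],n[1],1]))
    dp=c["depth"][uv[1]-3:uv[1]+5,uv[0]-3:uv[0]+4];print(uv,np.round(np.unique(dp[dp<.25].round(3)),3))
    for z in(0,.007,.014): print(z,((o+d*(z-o[2])/d[2])*1e3).round(1), "depth",((z-o[2])/d[2]).round(4))
E
```

```text
(202, 246) [0.163 0.164 0.165 0.166 0.167 0.168 0.169 0.17 ]
0 [  4.7 -47.5   0. ] depth 0.1844
0.007 [  1.9 -49.5   7. ] depth 0.1919
0.014 [ -0.9 -51.4  14. ] depth 0.1994
(173, 247) [0.154 0.155 0.156 0.157 0.158 0.159 0.16  0.161 0.162 0.163 0.164]
0 [  3.7 -65.7   0. ] depth 0.1847
0.007 [  0.8 -68.4   7. ] depth 0.1922
0.014 [ -2.1 -71.1  14. ] depth 0.1997
(366, 246) [0.163 0.165 0.166 0.167 0.168 0.169 0.17 ]
0 [ 4.9 47.9  0. ] depth 0.1844
0.007 [ 2.1 49.8  7. ] depth 0.1919
0.014 [-0.7 51.8 14. ] depth 0.1994
```

```bash
python3 - <<'E'
from h import *
c=pickle.load(open("wrist1.pkl","rb"))
R,_=cv2.Rodrigues(np.array(c["rvec"],float));t=np.array(c["tvec"],float).ravel()
K=np.array([[c["fx"],0,c["cx"]],[0,c["fy"],c["cy"]],[0,0,1]])
for nm,uv in dict(rocker=(217,201),well_btn=(229,321),corner=(281,115),cornerfar=(83,130)).items():
    n=cv2.fisheye.undistortPoints(np.array(uv,float).reshape(1,1,2),K,np.zeros(4)).ravel()
    o=-R.T@t;d=R.T@np.array([n[0],n[1],1]);print(nm,"depth",(o+d*c["depth"][uv[1],uv[0]]).round(4),"plane",(o+d*(.168-o[2])/d[2]).round(4))
print("cam",o)
s=pickle.load(open("scene1.pkl","rb"))
cv2.imwrite("pics/s1c.png",cv2.resize(s["pixels"][95:150,110:165],None,fx=10,fy=10,interpolation=cv2.INTER_CUBIC))
for u,v in((142,141),(146,141),(150,140),(146,143),(148,142),(146,135)): print(u,v,depthpt(s,u,v).round(3))
E
```

```text
rocker depth [ 0.5015 -0.2652  0.1704] plane [ 0.5018 -0.2645  0.168 ]
well_btn depth [ 0.4593 -0.115   0.1507] plane [ 0.4592 -0.1276  0.168 ]
corner depth [ 0.4636 -0.3638  0.1286] plane [ 0.463 -0.363  0.168]
cornerfar depth [ 0.6711 -0.3004  0.1663] plane [ 0.6699 -0.3007  0.168 ]
cam [ 0.4582532  -0.35653876  0.48086028]
142 141 [ 0.499 -0.275  0.339]
146 141 [ 0.495 -0.266  0.336]
150 140 [ 0.485 -0.26   0.33 ]
146 143 [ 0.496 -0.268  0.331]
148 142 [ 0.493 -0.263  0.331]
146 135 [ 0.495 -0.262  0.356]
```

View pics/s1c.png

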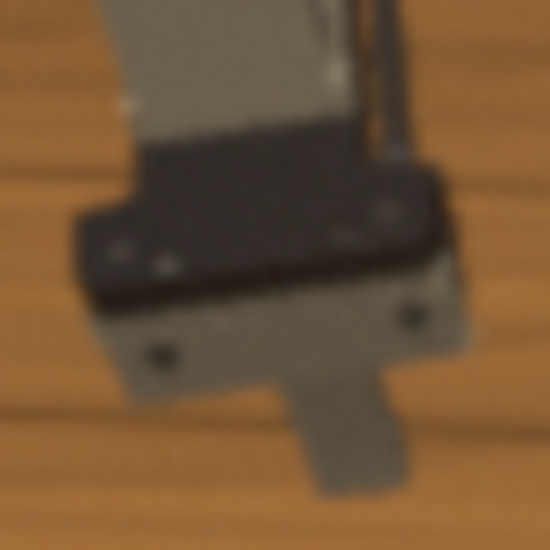

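The wrist calibration checks out against the rocker and button. But both cameras put the open fingertips about 13 mm above the TCP rather than 14 mm below it. They may swing back as they open, so I'll shut the jaws and look.

Emit:
apply_moves(
  slide=[
    [0,0,0],
    [0,0,0],
    [0,0,0],
    [0,0,0],
    [0,0,0],
    [0,0,0],
    [0,0,0],
    [0,0,0],
  ],
  turn=[
    [0,0,0],
    [0,0,0],
    [0,0,0],
    [0,0,0],
    [0,0,0],
    [0,0,0],
    [0,0,0],
    [0,0,0],
  ],
  jaw=[1,1,1,1,1,1,1,1],
  newtons=20,
)

```text
time_s: 4.25
tcp_pos: [0.4391, -0.2818, 0.3096]
eef_rot: [-180.0, -0.0, -73.9]
contact_force: [-0.7, 0.2, -0.1]
gripper_width: 0.0293
```

```bash
python3 - <<'E'
from plant import r
import cv2,pickle
for n in("scene","wrist"):
    c=r.capture(n); pickle.dump(c,open(n+"2.pkl","wb")); p=c["pixels"]
    if n=="scene": p=cv2.resize(p[90:160,100:180],None,fx=8,fy=8,interpolation=cv2.INTER_CUBIC)
    cv2.imwrite(f"pics/{n}2.png",p)
s=r.get_state();print(s["tcp_pos"],s["eef_rot"],s["time_s"],s["gripper_width"])
E
```

```text
[ 0.4390339  -0.28186811  0.30952676] [ 1.79994469e+02  2.73891539e-03 -7.38886055e+01] 4.35 0.02134646110831645
```

View pics/scene2.png

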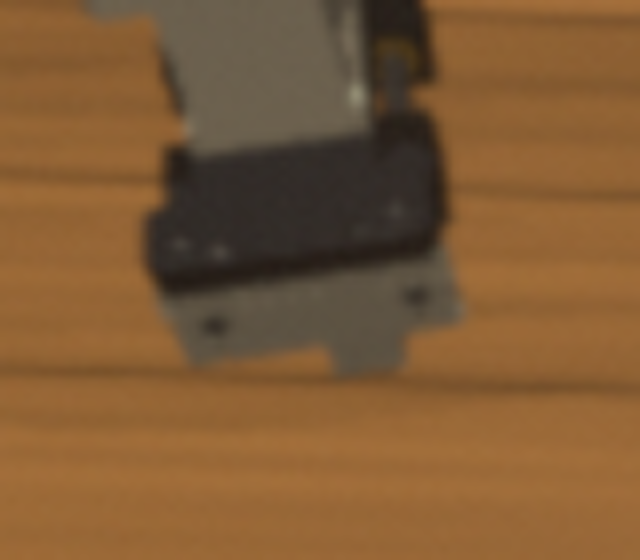

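View pics/wrist2.png

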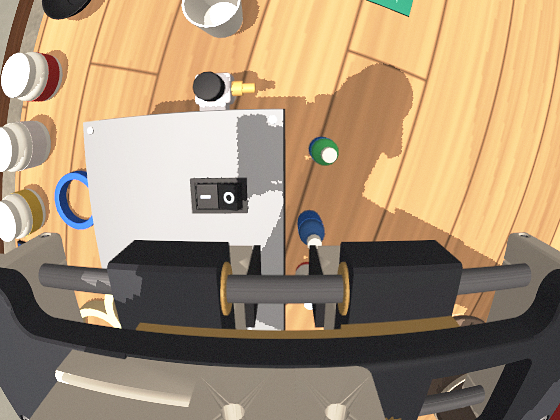

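```bash
python3 - <<'E'
from h import *
from plant import r
from scipy.spatial.transform import Rotation as Rn
for f,roi in(("wrist1.pkl",None),("wrist2.pkl",None)):
    c=pickle.load(open(f,"rb"))
    st=((.4381,-.2855,.3086),-74.1) if f=="wrist1.pkl" else ((.4390,-.2819,.3095),-73.9)
    Rw=Rn.from_euler("xyz",[180,0,st[1]],degrees=True).as_matrix();p0=np.array(st[0])
    R,_=cv2.Rodrigues(np.array(c["rvec"],float));t=np.array(c["tvec"],float).ravel()
    K=np.array([[c["fx"],0,c["cx"]],[0,c["fy"],c["cy"]],[0,0,1]])
    v,u=np.mgrid[100:420,0:560]
    n=cv2.fisheye.undistortPoints(np.stack([u.ravel(),v.ravel()],-1).astype(float).reshape(-1,1,2),K,np.zeros(4)).reshape(-1,2)
    d=c["depth"][100:420].ravel();ok=(d>.05)&(d<.26)
    P=(np.c_[n,np.ones(len(n))]*d[:,None])[ok]; W=(P-t)@R; Q=(W-p0)@Rw*1e3
    U=u.ravel()[ok];V=v.ravel()[ok]
    i=np.argsort(-Q[:,2])[:3000]
    for lo in(-40,-35,-30,-25,-20,-17,-14,-11,-8,-5,0,5,10): 
        s=(Q[:,2]>=lo)&(Q[:,2]<lo+3)&(abs(Q[:,1])<110)
        if s.any(): print(f,lo,s.sum(),"y neg",Q[s&(Q[:,1]<0),1].min().round(1) if (s&(Q[:,1]<0)).any() else None,Q[s&(Q[:,1]<0),1].max().round(1) if (s&(Q[:,1]<0)).any() else None,"x",Q[s,0].min().round(1),Q[s,0].max().round(1))
E
```

```text
wrist1.pkl -40 212 y neg -59.6 -43.0 x 5.7 13.7
wrist1.pkl -35 253 y neg -59.2 -43.3 x 3.4 13.8
wrist1.pkl -30 233 y neg -59.2 -43.2 x 1.4 13.9
wrist1.pkl -25 214 y neg -58.5 -43.2 x -1.6 13.5
wrist1.pkl -20 147 y neg -59.4 -43.0 x -4.1 13.2
wrist1.pkl -17 95 y neg -46.9 -43.2 x -5.3 12.1
wrist1.pkl -14 15 y neg -45.8 -43.7 x -5.7 11.6
wrist2.pkl -40 108 y neg -24.6 -13.0 x 5.3 11.5
wrist2.pkl -35 235 y neg -25.8 -13.0 x 2.8 11.4
wrist2.pkl -30 170 y neg -26.7 -13.0 x 0.3 11.2
wrist2.pkl -25 174 y neg -27.3 -12.9 x -2.8 11.3
wrist2.pkl -20 87 y neg -28.0 -13.0 x -5.6 11.0
wrist2.pkl -17 71 y neg -16.5 -13.0 x -3.5 9.8
wrist2.pkl -14 12 y neg -16.2 -13.0 x 7.5 9.2
```

The fingers slide straight. They are about 16 mm thick, spanning 43.5–59.5 mm from the axis when open. By camera, the tips stand about 13 mm behind the TCP, against the stated 14 mm ahead. I'll let contact decide, descending above the off half and stopping while still clear under both readings.

Emit:
apply_moves(
  slide=[
    [0,0,0.1],
    [0,0,0.1],
    [0,0,0.15],
    [0,0,0.15],
    [0,0,0.15],
    [0,0,0.15],
    [0,0,0.15],
    [0,0,0.15],
  ],
  turn=[
    [0,0,0],
    [0,0,0],
    [0,0,0],
    [0,0,0],
    [0,0,0],
    [0,0,0],
    [0,0,0],
    [0,0,0],
  ],
  jaw=[0,0,0,0,0,0,0,0],
)

```text
time_s: 5.15
tcp_pos: [0.4385, -0.2817, 0.1979]
eef_rot: [179.9, 0.0, -73.9]
contact_force: [-0.6, 0.4, 0.8]
gripper_width: 0.0798
```

```bash
python3 - <<'E'
from plant import r
import cv2,pickle
s=r.get_state();print(s["tcp_pos"],s["eef_rot"],s["time_s"],s["gripper_width"],s["contact_force"])
for n in("scene","wrist"):
    c=r.capture(n); pickle.dump(c,open(n+"3.pkl","wb")); p=c["pixels"]
    if n=="scene": p=cv2.resize(p[110:250,110:300],None,fx=4,fy=4,interpolation=cv2.INTER_CUBIC)
    cv2.imwrite(f"pics/{n}3.png",p)
E
```

```text
[ 0.43847347 -0.281748    0.19791022] [ 1.79947046e+02  3.88820110e-02 -7.38996142e+01] 5.15 0.07981338767114914 [-0.57626785  0.44519959  0.76507449]
```

View pics/scene3.png

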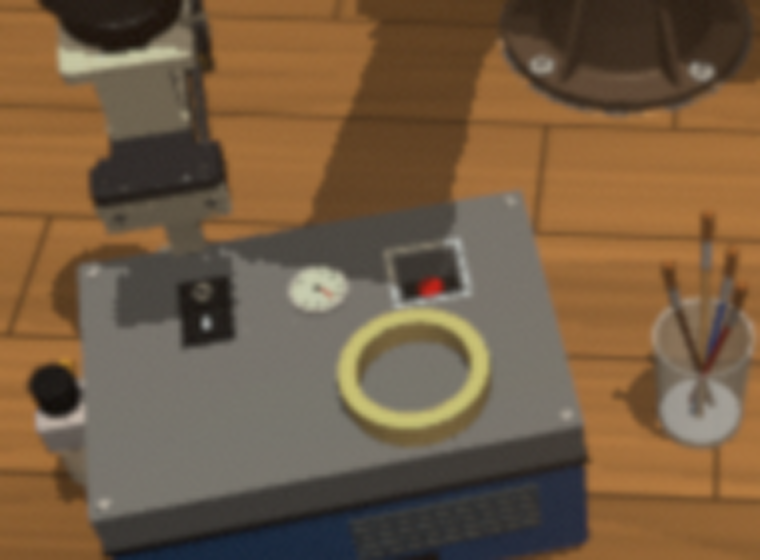

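View pics/wrist3.png

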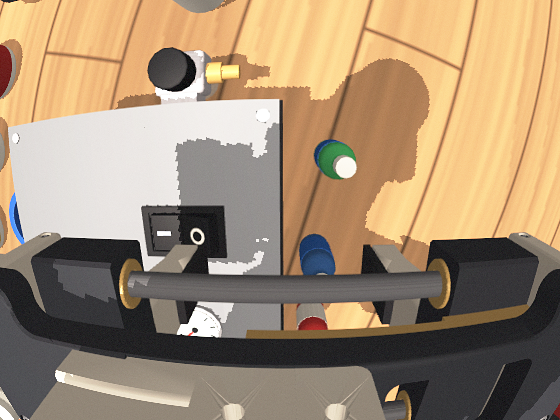

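The tip looks clearly above the rocker. I'll descend gently, watching the force.

Emit:
apply_moves(
  slide=[
    [0,0,0.04],
    [0,0,0.04],
    [0,0,0.02],
    [0,0,0.0],
  ],
  turn=[
    [0,0,0],
    [0,0,0],
    [0,0,0],
    [0,0,0],
  ],
  jaw=[0,0,0,0],
)

```text
time_s: 5.65
tcp_pos: [0.439, -0.2819, 0.1896]
eef_rot: [-180.0, -0.0, -73.9]
contact_force: [-0.9, 0.6, 0.3]
gripper_width: 0.0875
```

Emit:
apply_moves(
  slide=[
    [0,0,0.03],
    [0,0,0.01],
    [0,0,0.0],
  ],
  turn=[
    [0,0,0],
    [0,0,0],
    [0,0,0],
  ],
  jaw=[0,0,0],
)

```text
time_s: 5.95
tcp_pos: [0.439, -0.2818, 0.1854]
eef_rot: [180.0, 0.0, -73.9]
contact_force: [-0.1, -0.2, 0.1]
gripper_width: 0.0877
```

```bash
python3 - <<'E'
from plant import r
import cv2,pickle
s=r.get_state();print(s["tcp_pos"],s["time_s"],s["gripper_width"],s["contact_force"])
for n in("wrist",):
    c=r.capture(n); pickle.dump(c,open(n+"4.pkl","wb")); p=c["pixels"]
    cv2.imwrite(f"pics/{n}4.png",cv2.resize(p[180:340,100:320],None,fx=3.5,fy=3.5,interpolation=cv2.INTER_CUBIC))
E
```

```text
[ 0.43895602 -0.28183882  0.18544059] 5.95 0.0876591372116899 [-0.09753613 -0.24246924  0.12546474]
```

View pics/wrist4.png

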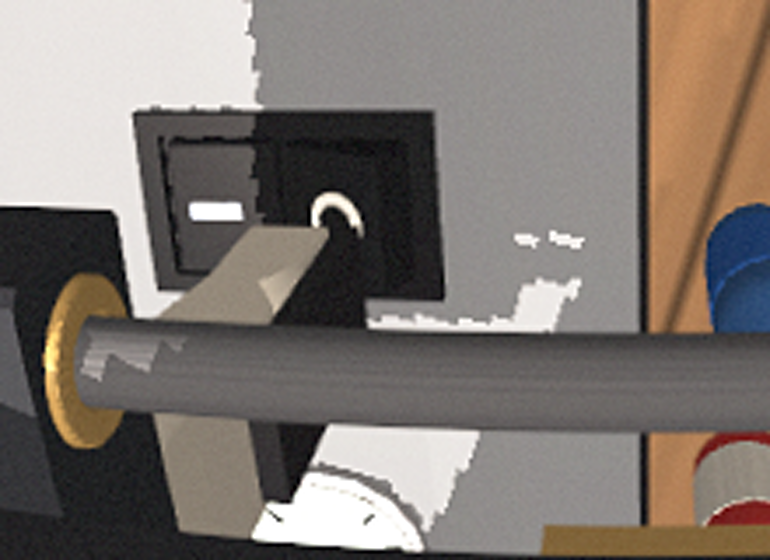

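No contact at 0.1854, though the stated length would already be pressing. That supports the camera reading, with the tip at TCP + 13 mm. I expect contact near TCP z = 0.161 and the stop near 0.156.

Emit:
apply_moves(
  slide=[
    [0,0,0.06],
    [0,0,0.06],
    [0,0,0.05],
    [0,0,0.03],
    [0,0,0],
  ],
  turn=[
    [0,0,0],
    [0,0,0],
    [0,0,0],
    [0,0,0],
    [0,0,0],
  ],
  jaw=[0,0,0,0,0],
)

```text
time_s: 6.5
tcp_pos: [0.4388, -0.2818, 0.165]
eef_rot: [180.0, 0.0, -73.9]
contact_force: [-1.3, 0.0, 1.0]
gripper_width: 0.0879
```

Emit:
apply_moves(
  slide=[
    [0,0,0.02],
    [0,0,0.02],
    [0,0,0],
  ],
  turn=[
    [0,0,0],
    [0,0,0],
    [0,0,0],
  ],
  jaw=[0,0,0],
)

```text
time_s: 6.8
tcp_pos: [0.4389, -0.282, 0.1615]
eef_rot: [180.0, -0.0, -73.9]
contact_force: [0.1, -0.2, 0.2]
gripper_width: 0.0876
```

Emit:
apply_moves(
  slide=[
    [0,0,0.02],
    [0,0,0.02],
    [0,0,0],
  ],
  turn=[
    [0,0,0],
    [0,0,0],
    [0,0,0],
  ],
  jaw=[0,0,0],
)

```text
time_s: 7.1
tcp_pos: [0.4391, -0.2819, 0.1573]
eef_rot: [-180.0, 0.0, -73.9]
contact_force: [0.9, 0.1, -0.5]
gripper_width: 0.0876
```

Emit:
apply_moves(
  slide=[
    [0,0,0.01],
    [0,0,0],
  ],
  turn=[
    [0,0,0],
    [0,0,0],
  ],
  jaw=[0,0],
)

```text
time_s: 7.3
tcp_pos: [0.4391, -0.2818, 0.1564]
eef_rot: [-180.0, 0.0, -73.9]
contact_force: [-0.2, 0.0, 1.3]
gripper_width: 0.0878
```

```bash
python3 - <<'E'
from plant import r
import cv2,pickle
for n in("scene","wrist","top"):
    c=r.capture(n); pickle.dump(c,open(n+"5.pkl","wb")); p=c["pixels"]
    if n=="wrist":p=p[180:340,60:320]
    if n=="scene":p=p[130:210,120:230]
    if n=="top":p=p[190:290,370:490]
    cv2.imwrite(f"pics/{n}5.png",cv2.resize(p,None,fx=3 if n=="wrist" else 6,fy=3 if n=="wrist" else 6,interpolation=cv2.INTER_CUBIC))
E
```

```text
(no output)
```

View pics/wrist5.png

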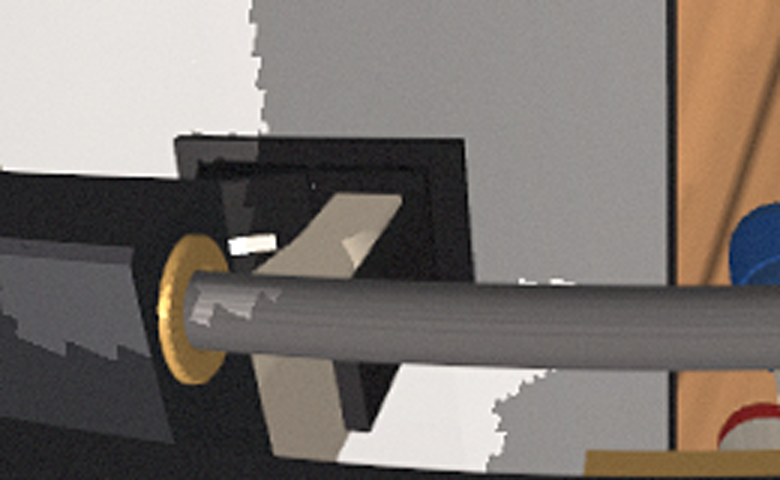

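View pics/scene5.png

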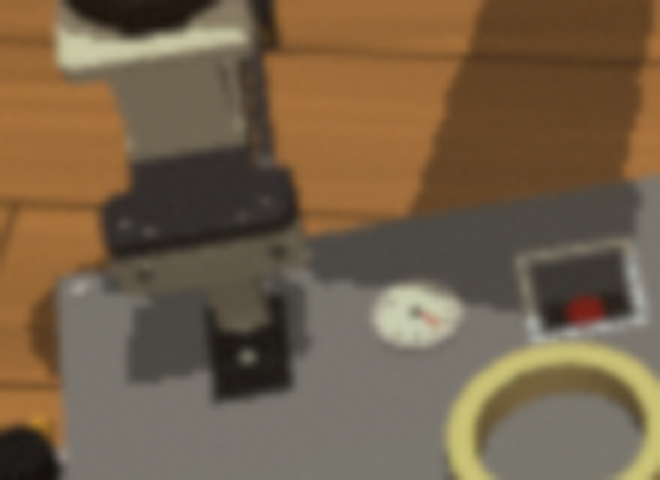

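The wrist crop shows the tip resting on the off half near (370,200), with the dash half starting to lift. The force is still small, so I'll press on to the stop.

Emit:
apply_moves(
  slide=[
    [0,0,0.015],
    [0,0,0.0],
  ],
  turn=[
    [0,0,0],
    [0,0,0],
  ],
  jaw=[0,0],
)

```text
time_s: 7.65
tcp_pos: [0.4393, -0.2819, 0.1561]
eef_rot: [-180.0, -0.0, -73.9]
contact_force: [-3.4, 1.2, 9.0]
gripper_width: 0.0879
```

Emit:
apply_moves(
  slide=[
    [0,0,0.015],
    [0,0,0.0],
  ],
  turn=[
    [0,0,0],
    [0,0,0],
  ],
  jaw=[0,0],
)

```text
time_s: 7.85
tcp_pos: [0.4394, -0.282, 0.1558]
eef_rot: [-179.9, -0.1, -73.8]
contact_force: [-8.3, 5.0, 18.3]
gripper_width: 0.0874
```

The stop is reached at 18 N. TCP z is 0.1558, which puts the tip at 0.169 and confirms the offset. Now lift, move over the well, and check the rocker.

Emit:
apply_moves(
  slide=[
    [0,0,-0.2],
    [0,0,-0.27],
    [-0.385,-0.037,0],
    [-0.385,-0.037,0],
    [-0.385,-0.037,0],
    [-0.385,-0.037,0],
    [0,0,0],
    [0,0,0],
  ],
  turn=[
    [0,0,0],
    [0,0,0],
    [0,0,0],
    [0,0,0],
    [0,0,0],
    [0,0,0],
    [0,0,0],
    [0,0,0],
  ],
  jaw=[0,0,0,0,0,0,0,0],
)

```text
time_s: 8.65
tcp_pos: [0.4107, -0.1289, 0.2009]
eef_rot: [-179.9, -0.0, -73.7]
contact_force: [0.6, -0.5, 0.6]
gripper_width: 0.0874
```

```bash
python3 - <<'E'
from h import *
from plant import r
c={}
for n in("scene","wrist","top"):
    c[n]=r.capture(n); pickle.dump(c[n],open(n+"6.pkl","wb"))
p=np.hstack([cv2.resize(c["scene"]["pixels"][150:220,130:230],(400,280),interpolation=3),cv2.resize(c["top"]["pixels"][200:270,380:480],(400,280),interpolation=3)])
cv2.imwrite("pics/st6.png",p); cv2.imwrite("pics/w6.png",c["wrist"]["pixels"])
s=r.get_state();print(s["tcp_pos"],s["eef_rot"],s["time_s"],s["contact_force"])
T=c["top"];print("tape",onz(T,360.2,213.9,.189))
E
```

```text
[ 0.41069401 -0.13039896  0.20046739] [ 1.79987531e+02 -8.92732018e-04 -7.39384835e+01] 8.8 [-0.28335545 -0.22950665  0.26567243]
tape [ 0.56029312 -0.11014499  0.189     ]
```

View pics/st6.png

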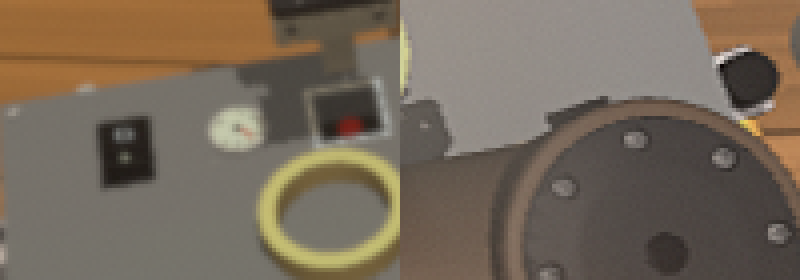

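View pics/w6.png

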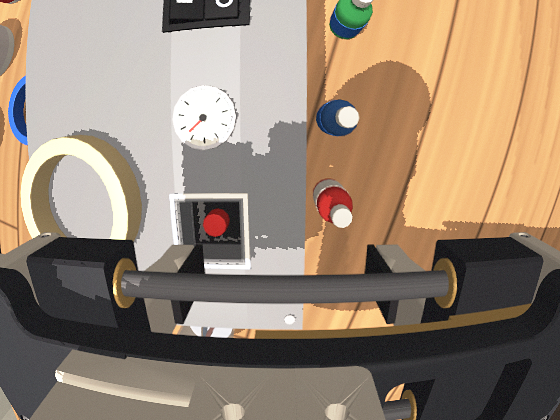

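```bash
python3 - <<'E'
from h import *
c=pickle.load(open("wrist6.pkl","rb"))
R,_=cv2.Rodrigues(np.array(c["rvec"],float));t=np.array(c["tvec"],float).ravel()
K=np.array([[c["fx"],0,c["cx"]],[0,c["fy"],c["cy"]],[0,0,1]])
def P(u,v,z=None):
    n=cv2.fisheye.undistortPoints(np.array([u,v],float).reshape(1,1,2),K,np.zeros(4)).ravel();o=-R.T@t;d=R.T@np.array([n[0],n[1],1])
    k=c["depth"][int(v),int(u)] if z is None else (z-o[2])/d[2]; return o+d*k
for u in range(164,252,6): print(u,np.median([P(u+i,v)[2] for v in range(6,18) for i in(0,1)]).round(4),end="; ")
p=c["pixels"].astype(int);m=(p[...,2]>110)&(p[...,1]<70)&(p[...,0]<70);m[:200]=0;m[245:]=0;m[:,:195]=0;m[:,235:]=0
v,u=np.nonzero(m);print("\nred",u.min(),u.max(),v.min(),v.max());print(P(u.mean(),v.mean()),P(u.mean(),v.mean(),.151))
ps=[P(a,b,.165) for a,b in((172,196),(247,197),(248,267),(177,269))];print(np.round(ps,4)); print(np.mean(ps,0))
E
```

```text
164 0.1683; 170 0.178; 176 0.1766; 182 0.1751; 188 0.1733; 194 0.1722; 200 0.1708; 206 0.1697; 212 0.1695; 218 0.1697; 224 0.1697; 230 0.1701; 236 0.1694; 242 0.1682; 248 0.1679; 
red 203 227 209 236
[ 0.45967383 -0.11649163  0.15071869] [ 0.45963719 -0.11659564  0.151     ]
[[ 0.4915 -0.1317  0.165 ]
 [ 0.4412 -0.1452  0.165 ]
 [ 0.4282 -0.0963  0.165 ]
 [ 0.4784 -0.0785  0.165 ]]
[ 0.45981696 -0.11292877  0.165     ]
```

The rocker is off: the ring half is level at 0.1695 and the dash half rises to 0.178. The button is at (0.4597, -0.1165), z 0.151, so nothing has shifted. I'll shift 5 mm toward compressor -x to keep the gripper body clear of the tape, then descend.

Emit:
apply_moves(
  slide=[
    [0,0.05,0],
    [0,0,0.1],
    [0,0,0.1],
    [0,0,0.1],
    [0,0,0.08],
    [0,0,0.04],
    [0,0,0],
  ],
  turn=[
    [0,0,0],
    [0,0,0],
    [0,0,0],
    [0,0,0],
    [0,0,0],
    [0,0,0],
    [0,0,0],
  ],
  jaw=[0,0,0,0,0,0,0],
)

```text
time_s: 9.5
tcp_pos: [0.4053, -0.1313, 0.1578]
eef_rot: [179.9, 0.0, -73.9]
contact_force: [-0.1, -0.1, -0.3]
gripper_width: 0.0878
```

```bash
python3 - <<'E'
from h import *
from plant import r
c={n:r.capture(n) for n in("scene","wrist")}
cv2.imwrite("pics/s7.png",cv2.resize(c["scene"]["pixels"][130:230,160:270],None,fx=6,fy=6,interpolation=3)); cv2.imwrite("pics/w7.png",c["wrist"]["pixels"])
s=r.get_state();print(s["tcp_pos"],s["eef_rot"],s["time_s"],s["contact_force"])
E
```

```text
[ 0.4059307  -0.13118952  0.15867355] [-1.79999088e+02 -9.89824634e-03 -7.38730864e+01] 9.6 [ 0.17094237 -0.73688449  1.13490133]
```

View pics/s7.png

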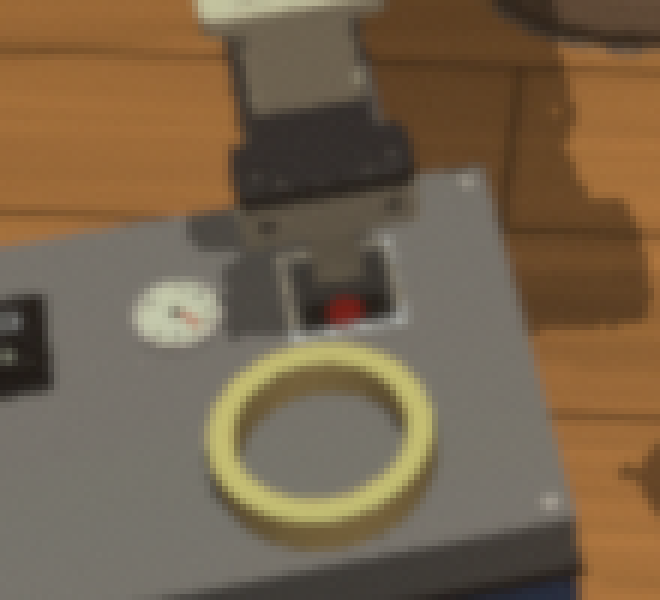

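View pics/w7.png

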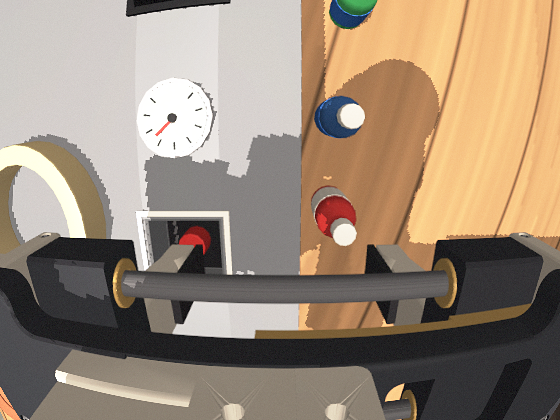

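The scene crop shows the fingertip at (338,275), centred on the well (290–405), and the wrist view shows it over the well mouth. Going in.

Emit:
apply_moves(
  slide=[
    [0,0,0.05],
    [0,0,0.05],
    [0,0,0.04],
    [0,0,0],
  ],
  turn=[
    [0,0,0],
    [0,0,0],
    [0,0,0],
    [0,0,0],
  ],
  jaw=[0,0,0,0],
)

```text
time_s: 10.0
tcp_pos: [0.4052, -0.1312, 0.1439]
eef_rot: [179.9, 0.0, -73.9]
contact_force: [0.6, -0.0, -0.8]
gripper_width: 0.0879
```

Emit:
apply_moves(
  slide=[
    [0,0,0.04],
    [0,0,0.03],
    [0,0,0],
  ],
  turn=[
    [0,0,0],
    [0,0,0],
    [0,0,0],
  ],
  jaw=[0,0,0],
)

```text
time_s: 10.3
tcp_pos: [0.4057, -0.1312, 0.1373]
eef_rot: [180.0, -0.0, -73.9]
contact_force: [-0.4, -0.3, -0.4]
gripper_width: 0.0876
```

Emit:
apply_moves(
  slide=[
    [0,0,0.03],
    [0,0,0.02],
    [0,0,0],
  ],
  turn=[
    [0,0,0],
    [0,0,0],
    [0,0,0],
  ],
  jaw=[0,0,0],
)

```text
time_s: 10.6
tcp_pos: [0.4058, -0.1312, 0.1324]
eef_rot: [-180.0, -0.0, -73.9]
contact_force: [-0.3, -1.1, 0.4]
gripper_width: 0.0875
```

Emit:
apply_moves(
  slide=[
    [0,0,0.015],
    [0,0,0],
  ],
  turn=[
    [0,0,0],
    [0,0,0],
  ],
  jaw=[0,0],
)

```text
time_s: 10.8
tcp_pos: [0.406, -0.1313, 0.1318]
eef_rot: [-180.0, -0.0, -73.9]
contact_force: [-3.1, 0.7, 10.4]
gripper_width: 0.0876
```

Emit:
apply_moves(
  slide=[
    [0,0,0.01],
    [0,0,0],
    [0,0,0],
  ],
  turn=[
    [0,0,0],
    [0,0,0],
    [0,0,0],
  ],
  jaw=[0,0,0],
)

```text
time_s: 11.1
tcp_pos: [0.4061, -0.1314, 0.1316]
eef_rot: [-179.9, -0.0, -73.8]
contact_force: [-7.3, 2.6, 18.2]
gripper_width: 0.0875
```

The button is at its stop: tip at 0.145 with 18 N. Lift and check it.

Emit:
apply_moves(
  slide=[
    [0,0,-0.2],
    [0,0,-0.3],
    [0,0,-0.2],
    [0.13,-0.02,0],
    [0,0,0],
  ],
  turn=[
    [0,0,0],
    [0,0,0],
    [0,0,0],
    [0,0,0],
    [0,0,0],
  ],
  jaw=[0,0,0,0,0],
)

```text
time_s: 11.6
tcp_pos: [0.4118, -0.1435, 0.2004]
eef_rot: [-179.9, -0.0, -73.9]
contact_force: [-0.6, -0.8, 0.2]
gripper_width: 0.0876
```

```bash
python3 - <<'E'
from h import *
from plant import r
c=r.capture("wrist");cv2.imwrite("pics/w8.png",c["pixels"]);pickle.dump(c,open("wrist8.pkl","wb"))
s=r.get_state();print(s["tcp_pos"],s["eef_rot"],s["time_s"],s["contact_force"])
R,_=cv2.Rodrigues(np.array(c["rvec"],float));t=np.array(c["tvec"],float).ravel()
K=np.array([[c["fx"],0,c["cx"]],[0,c["fy"],c["cy"]],[0,0,1]])
def P(u,v):
    n=cv2.fisheye.undistortPoints(np.array([u,v],float).reshape(1,1,2),K,np.zeros(4)).ravel();o=-R.T@t;d=R.T@np.array([n[0],n[1],1])
    return o+d*c["depth"][int(v),int(u)]
p=c["pixels"].astype(int);m=(p[...,2]>100)&(p[...,1]<70)&(p[...,0]<70);m[:,:150]=0;m[:,260:]=0;m[:150]=0;m[320:]=0
v,u=np.nonzero(m);Q=np.array([P(a,b) for a,b in zip(u,v)]);print(len(u),u.mean(),v.mean(),np.median(Q,0),np.percentile(Q[:,2],[10,50,90]))
E
```

```text
[ 0.41101668 -0.14326441  0.19975335] [ 1.79976931e+02  2.38698782e-02 -7.39529839e+01] 11.65 [ 0.03128731  0.85468798 -1.74715591]
354 213.57909604519773 234.27401129943502 [ 0.46038831 -0.11835555  0.14546727] [0.14071537 0.14546727 0.14649777]
```

View pics/w8.png

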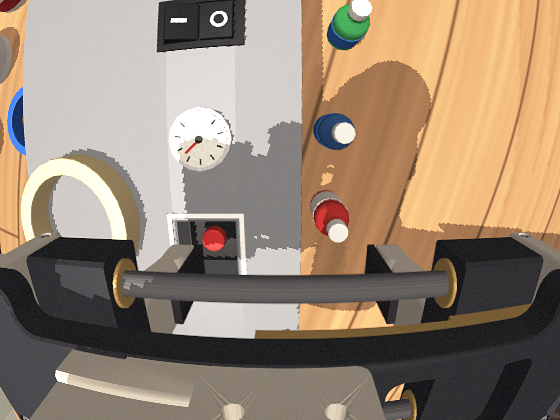

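The button is down: its top now reads 0.1455 against 0.1507 before. It shows at (214,238), still red inside the well. Now for the rocker's on half.

Emit:
apply_moves(
  slide=[
    [0.356,-0.042,0],
    [0.356,-0.042,0],
    [0.356,-0.042,0],
    [0.356,-0.042,0],
    [0,0,0.1],
    [0,0,0.1],
    [0,0,0.1],
    [0,0,0],
  ],
  turn=[
    [0,0,0],
    [0,0,0],
    [0,0,0],
    [0,0,0],
    [0,0,0],
    [0,0,0],
    [0,0,0],
    [0,0,0],
  ],
  jaw=[0,0,0,0,0,0,0,0],
)

```text
time_s: 12.45
tcp_pos: [0.4655, -0.274, 0.1682]
eef_rot: [179.8, 0.1, -73.9]
contact_force: [-0.6, 0.4, -1.5]
gripper_width: 0.0873
```

```bash
python3 - <<'E'
from h import *
from plant import r
c=r.capture("wrist");cv2.imwrite("pics/w9.png",cv2.resize(c["pixels"][180:340,60:320],None,fx=3,fy=3,interpolation=3))
s=r.get_state();print(s["tcp_pos"],s["eef_rot"],s["time_s"],s["contact_force"])
E
```

```text
[ 0.46611659 -0.27433418  0.16931653] [ 1.79916261e+02  4.98320203e-02 -7.38299407e+01] 12.5 [0.14899972 0.39072647 1.29765494]
```

View pics/w9.png

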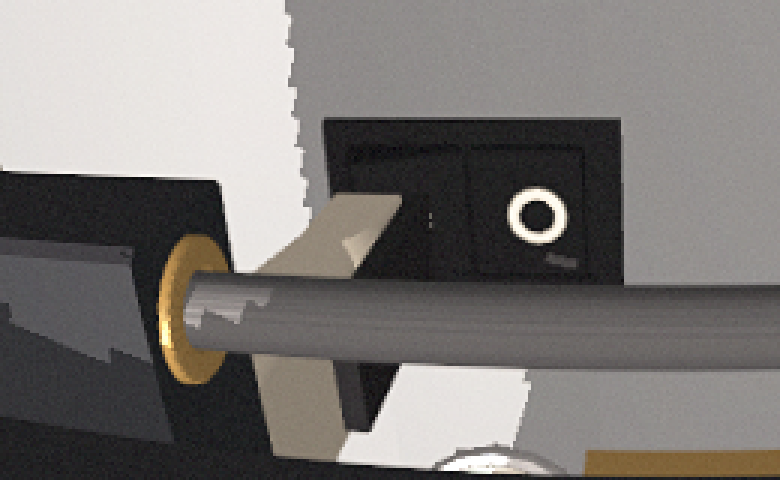

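Emit:
apply_moves(
  slide=[
    [0,0.02,0.04],
    [0,0,0.04],
    [0,0,0.03],
    [0,0,0.015],
    [0,0,0],
  ],
  turn=[
    [0,0,0],
    [0,0,0],
    [0,0,0],
    [0,0,0],
    [0,0,0],
  ],
  jaw=[0,0,0,0,0],
)

```text
time_s: 13.0
tcp_pos: [0.4656, -0.2759, 0.1579]
eef_rot: [-179.9, -0.0, -73.9]
contact_force: [0.9, 0.7, 1.8]
gripper_width: 0.0875
```

Emit:
apply_moves(
  slide=[
    [0,0,0.015],
    [0,0,0],
  ],
  turn=[
    [0,0,0],
    [0,0,0],
  ],
  jaw=[0,0],
)

```text
time_s: 13.2
tcp_pos: [0.4656, -0.2759, 0.1563]
eef_rot: [-179.9, -0.0, -73.9]
contact_force: [1.9, 0.6, 2.2]
gripper_width: 0.0874
```

Emit:
apply_moves(
  slide=[
    [0,0,0.015],
    [0,0,0],
  ],
  turn=[
    [0,0,0],
    [0,0,0],
  ],
  jaw=[0,0],
)

```text
time_s: 13.4
tcp_pos: [0.4657, -0.276, 0.156]
eef_rot: [-179.9, -0.1, -73.9]
contact_force: [-1.5, 4.3, 12.0]
gripper_width: 0.0878
```

Emit:
apply_moves(
  slide=[
    [0,0,0.015],
    [0,0,0],
    [0,0,0],
  ],
  turn=[
    [0,0,0],
    [0,0,0],
    [0,0,0],
  ],
  jaw=[0,0,0],
)

```text
time_s: 13.7
tcp_pos: [0.4657, -0.2761, 0.1558]
eef_rot: [-179.9, -0.1, -73.8]
contact_force: [-5.6, 7.0, 21.8]
gripper_width: 0.088
```

The stop is reached at 22 N, at the same height as before. Lift clear (tip at 0.27) and back off enough to see both controls.

Emit:
apply_moves(
  slide=[
    [0,0,-0.2],
    [0,0,-0.3],
    [0,0,-0.3],
    [-0.3,0.1,-0.2],
    [-0.2,0.1,0],
    [0,0,0],
    [0,0,0],
  ],
  turn=[
    [0,0,0],
    [0,0,0],
    [0,0,0],
    [0,0,0],
    [0,0,0],
    [0,0,0],
    [0,0,0],
  ],
  jaw=[0,0,0,0,0,0,0],
)

```text
time_s: 14.4
tcp_pos: [0.4312, -0.2332, 0.2528]
eef_rot: [180.0, 0.0, -73.9]
contact_force: [0.5, -0.3, -0.1]
gripper_width: 0.0877
```

```bash
python3 - <<'E'
from h import *
from plant import r
c=r.capture("wrist");S=r.capture("scene");cv2.imwrite("pics/w10.png",c["pixels"]);cv2.imwrite("pics/s10.png",S["pixels"]);pickle.dump(c,open("wrist10.pkl","wb"))
s=r.get_state();print(s["tcp_pos"],s["eef_rot"],s["time_s"],s["contact_force"])
E
```

```text
[ 0.43170741 -0.23362908  0.2524779 ] [ 1.79923694e+02  2.48705321e-02 -7.38983740e+01] 14.5 [-0.59204174 -0.78260953 -0.57650984]
```

View pics/w10.png

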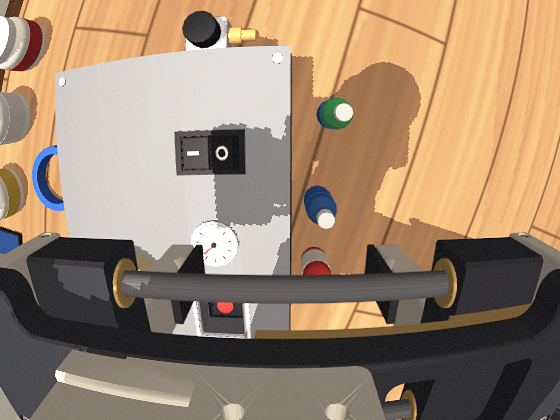

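View pics/s10.png

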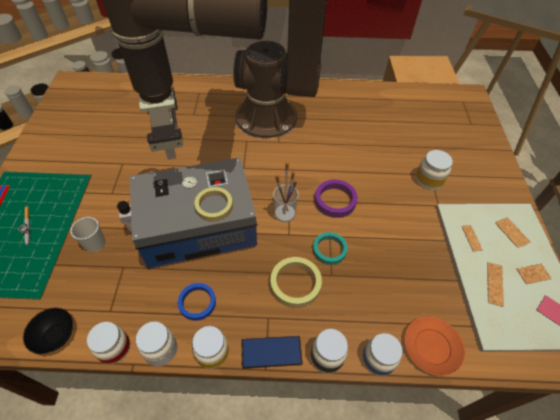

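```bash
python3 - <<'E'
from h import *
c=pickle.load(open("wrist10.pkl","rb"))
R,_=cv2.Rodrigues(np.array(c["rvec"],float));t=np.array(c["tvec"],float).ravel()
K=np.array([[c["fx"],0,c["cx"]],[0,c["fy"],c["cy"]],[0,0,1]])
def P(u,v):
    n=cv2.fisheye.undistortPoints(np.array([u,v],float).reshape(1,1,2),K,np.zeros(4)).ravel();o=-R.T@t;d=R.T@np.array([n[0],n[1],1])
    return o+d*c["depth"][int(v),int(u)]
for u in range(178,246,4): print(u,np.median([P(u,v)[2] for v in range(140,166)]).round(4),end="; ")
p=c["pixels"].astype(int);m=(p[...,2]>100)&(p[...,1]<70)&(p[...,0]<70);m[:,:200]=0;m[:,250:]=0;m[:298]=0;m[325:]=0
v,u=np.nonzero(m);Q=np.array([P(a,b) for a,b in zip(u,v)]);print("\nbutton",len(u),np.median(Q,0),"rocker ctr",P(208,152))
print("well floor",[P(a,b)[2].round(4) for a,b in((212,320),(215,325),(238,322))])
E
```

```text
178 0.1684; 182 0.1667; 186 0.17; 190 0.17; 194 0.1699; 198 0.1696; 202 0.1696; 206 0.17; 210 0.1705; 214 0.1721; 218 0.1741; 222 0.1755; 226 0.1768; 230 0.1777; 234 0.1751; 238 0.1698; 242 0.1681; 
button 18 [ 0.45483877 -0.1099622   0.14501366] rocker ctr [ 0.50386812 -0.26362462  0.16847568]
well floor [np.float64(0.1421), np.float64(0.1529), np.float64(0.1433)]
```

The rocker is fully on: the dash half is level at 0.1697 and the ring half rises to 0.178. The button is home at 0.145, everything else is in place, and the tool is clear. Handing in.

```bash
python3 - <<'E'
from plant import r
print(r.close_job())
E
```

```text
the job is handed in; nothing more can be done
None
```

I did all three steps in order with one open fingertip and handed the job in at about 14.5 s; the hand-in gave no verdict. I switched the rocker off (18 N at its stop), pressed the reset button home in the well (18 N), and switched the rocker on again (22 N).

**Last checks:**
- **Rocker:** the wrist camera's depth shows the on half level at 0.170 m and the off half raised to 0.178 m, so it is fully on.
- **Reset button:** its top reads 0.145 m, which is fully home. Only 18 pixels of it were visible in that last view, but a fuller view right after the press read 0.1455 m.
- **Compressor:** the rocker centre is within about 1 mm of where I first measured it.
- **Tape, bottles, jar and cup:** they look unmoved in the final pictures, but I did not re-measure them.
- **Tool:** it was well clear of everything at hand-in.

**One disagreement:** the task says the fingertips stand 14 mm ahead of the TCP. The cameras and all three contacts put them about 13 mm behind it, so I worked from the measured value.

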